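# Trip-test a conveyor's roller-lever limit switch

## Robot

A 6-joint arm with a two-finger parallel gripper is mounted at the origin on a cart in front of the work surface, level with it; the furniture and walls round the work are solid. World frame = base frame: x ahead of the robot, y to its left, z up, the work surface at z = 0. Lengths are in mm, angles in rad, forces in N, time in s.
With the tool pointing down it reaches from about 350 to 875 mm from the base axis. Payload 15.5 kg.
Tool frame: the origin (TCP) lies at the very end of the fingers, on their centre line; the grasp point (between the pads) lies manip.tcp_to_grasp behind it (manip.tcp_to_grasp is the distance from the TCP to the grasp point, in mm); z points along the fingers, y is the direction in which the jaws open and shut (so a half turn about z gives the same grasp; the last joint's range is limited). The gripper opens to 85 mm and grips with 20 to 120 N. Pads are 22 mm wide; open, the fingers measure 114 mm over their backs; the gripper's body (76 mm by 85 mm) begins 54 mm behind the grasp point. The pads swing forward as they close: fully open they stand 13 mm farther back than shut.
Start: joints at [1.008, 0.494, 1.345, -0, 1.302, -0.096], TCP at [281.823, 557.855, 231.277] pointing down, gripper open.
Joint ranges: [-2.91, 2.91], [-0.82, 2.16], [0.22, 2.67], [-1.22, 4.37], [0.12, 2.79], [-3.08, 3.08]. Speed limits (rad/s): [1.89, 1.89, 2.57, 3.01, 3.01, 3.01].

## Interface

Orientations are given as a rotation vector (axis times angle).
In Python, from station import manip gives the robot as it stands. The module is installed in compiled form; this text tells all that it offers.
- The arm moves only by the tool move_arm, never from a script. Its arguments are lists of equal length, an entry for each row: "translation": the shift along the tool's x, y, z in m, a list of three; "rotation": the turn, a rotation vector about the tool's x, y, z in degrees, a list of three; "fingers": the opening, from -1 (shut) to 1 (fully open). In form: {"translation": [[dx, dy, dz], ...], "rotation": [[ax, ay, az], ...], "fingers": [fingers, ...]}. A call has 1 to 20 rows; each row shifts and turns the pose as measured when the row begins, along the tool's axes as they then stand; what a row does not reach is not made up. A row lasts 1/12 s, in which the tool goes at most 41.7 mm and 7.16 degrees, less where a joint would pass 70% of its speed; a pose out of reach is approached as far as the arm can. A call is refused whole if a number of a shift passes 0.0417 or a number of a turn 7.16, either way. A call with a gripper value outside its range is refused whole. The fingers move at their own pace and stop on an object; "squeeze" is the grip in N (left out, the last holds). Time passes only in rows, so rows that do not move let the fingers close. It gives the time, the measured TCP pose, the force and the opening at its end, in the units of the state.
- manip.get_obs(): the state, without advancing time (a new reading comes with each control period).
- manip.grab_frame(name): name is "scene" or "top" or "wrist"; returns a dict with "color" (384x512x3 uint8, blue, green, red), "z_map" (384x512 float32, mm along the optical axis (not along the pixel's ray), 0 where there is no reading), "vertical_fov" (degrees; the focal length in pixels is half the picture's height over the tangent of half this angle, whatever the lens; pixels are square), "cx", "cy" (the principal point, pixels), "distortion" ([k1, k2, p1, p2, k3] as OpenCV has them; the pictures are not rectified), "T" (4x4, takes a point from camera to world coordinates); the wrist camera has in their place "hand_eye" (4x4, takes a point from camera to tool coordinates, whose origin is the TCP and whose axes are the flange's). Camera axes: x right, y down, z forward; pixel columns grow to the right and rows downward; lengths in mm; the calibration is good to about 2 mm. A picture is of the moment at which its call begins: read the wrist's pose just before it.
- manip.finish_job(): hands the job in, once; it reports no verdict.
The state is a dict: "time_s": time; "q": joint angles; "dq": joint speeds; "joint_torque": joint torques, N m; "tcp_pos": TCP position; "ee_rot": TCP orientation; "contact_force": force on the tool from outside, world axes, zero at the start; "moment": the same for the moment, N m; "width": finger opening in mm.
Only numpy, scipy, OpenCV 4.12 (cv2) and the standard library are available. Lean on these libraries where they do the work, as an engineer would, in place of code of your own. Each camera call takes 0.05 s, during which the arm holds its last target. There are 200 camera calls.

## Task

Test the end-of-travel limit switch with the red roller on the small bench conveyor: push its lever arm sideways, outward past its own end of the belt (away from the blue-roller switch, as an arriving carrier would push it), until the switch clicks, then let go so that the arm springs back upright. Push gently, without forcing the arm, and leave the blue-roller switch and the petri dish on the belt alone.

Things in the scene. Friction and masses are not known exactly. Their poses are not given: they have to be found in the camera images.
- lever_red (a joint): Lever angle of the red-roller switch, rad. 0 = upright (spring-returned), positive leans left (+y) along the belt, negative right. Clicks at 0.5 either way (29 mm of sideways roller travel); end stops at 1.05 (52 mm). 2.5 N sideways on the roller reaches the click, 5 N the end stop, then it is solid. The roller sinks as it swings: push with shut fingertips 25 to 35 mm below its upright centre.
- roller_red (a point): Centre of the red roller (22 mm diameter, 12 mm wide) atop a 60 mm lever arm (10 mm wide); upright it is 138 mm above the worktop, 78 mm above the belt's near edge. Its x axis is the axle, level across the belt; y points left along the belt when upright. The pivot is 60 mm straight below, on a grey switch box 95 mm high on the robot's side of the belt.
- roller_blue (a point): Centre of the blue roller of the second, otherwise equal switch at the other end of the belt, 260 mm from the red one; same axes and heights. Which end is which varies. The level direction from blue roller to red roller is the outward push direction for the red one. Not to be touched.
- petri_dish: Clear closed petri dish, 69 mm across, 16 mm high, loose, lying on the white belt (belt top 60 mm above the worktop, 88 mm wide) near its middle. Origin: centre of its underside. Not to be moved.

How it is judged (in metres and radians):
On the way:
1. the red-roller lever is pushed outward, away from the blue-roller switch, past its click at 0.5 rad (((value of joint lever_red above 0.5 rad and y of roller_red in the frame of roller_blue above 0 m) or (value of joint lever_red below -0.5 rad and y of roller_red in the frame of roller_blue below 0 m))), for 0.05 s.
At the end, for the whole second after the job is handed in: The red-roller lever has been pushed outward past its click and is released, back within 0.1 rad of upright; the blue roller is within 12 mm and the petri dish within 20 mm of where it was (value of joint lever_red between -0.1 and 0.1 rad and distance of roller_blue from where it was at the start of the episode below 0.012 m and distance of petri_dish from where it was at the start of the episode below 0.02 m); the robot touches nothing.
It fails at once if the blue-roller switch is pushed (roller moved more than 12 mm) (distance of roller_blue from where it was at the start of the episode above 0.012 m).
It fails at once if the petri dish is moved more than 20 mm (distance of petri_dish from where it was at the start of the episode above 0.02 m).
It fails at once if the red-roller lever is forced (more than 25 N on it) (contact force between lever_red and anything else above 25 N).
It also fails if it takes over 34 s, if anything falls off the work surface, if the arm or the gripper's body presses on something with over 40 N, if the wrist force passes 120 N, or if a joint passes its speed limit or range.

## Working session

There is one attempt and no reset: what is moved stays moved. The work goes in short steps, Python scripts to look and compute and a tool call to move; the robot and the scene stay as the last step left them, time stands still between calls to the robot, and variables do not carry over. Pictures are saved under pics/ and viewed, about 8 in all and at most 12, crops included, and the job is handed in when it is done.

Besides the shell and the picture viewer there is one more tool, called after "Request:" as name(argument=value, ...) on one line, values as JSON. move_arm: Moves the arm, as the interface text tells. Its arguments: {"type":"object","properties":{"translation":{"type":"array"},"rotation":{"type":"array"},"fingers":{"type":"array"},"squeeze":{"type":"number"}},"required":["translation","rotation","fingers"]}

```bash
mkdir -p pics
cat > h.py <<'E'
import numpy as np, cv2
from station import manip
def pts(f, uv, T=None):
    """pixels (N,2) + depth -> world points"""
    h=f["color"].shape[0]; F=h/2/np.tan(np.radians(f["vertical_fov"])/2)
    K=np.array([[F,0,f["cx"]],[0,F,f["cy"]],[0,0,1]])
    uv=np.asarray(uv,float).reshape(-1,1,2)
    n=cv2.undistortPoints(uv,K,np.array(f["distortion"],float)).reshape(-1,2)
    i=uv.reshape(-1,2).round().astype(int); z=f["z_map"][i[:,1],i[:,0]]
    c=np.c_[n*z[:,None],z,np.ones(len(z))]
    return (c@np.array(T if T is not None else f["T"]).T)[:,:3], z
E
python3 - <<'E'
from h import *
o=manip.get_obs(); print({k:np.round(v,3) for k,v in o.items()}, manip.tcp_to_grasp)
ims=[]
for n in("scene","top"):
    f=manip.grab_frame(n); c=f["color"]; cv2.imwrite(f"pics/{n}0.png",c)
    hsv=cv2.cvtColor(c,cv2.COLOR_BGR2HSV)
    for name,m in(("red",cv2.inRange(hsv,(0,130,60),(8,255,255))|cv2.inRange(hsv,(172,130,60),(180,255,255))),("blue",cv2.inRange(hsv,(100,130,50),(130,255,255)))):
        k,l,s,ce=cv2.connectedComponentsWithStats(m)
        for j in range(1,k):
            if s[j,4]>15:
                v,u=np.where(l==j); P,z=pts(f,np.c_[u,v]); P=P[z>0]
                print(n,name,s[j],ce[j].round(1),len(P) and (np.median(P,0).round(1),P.min(0).round(),P.max(0).round()))
E
```

```text
{'time_s': np.float64(0.0), 'q': array([ 1.007,  0.494,  1.346, -0.   ,  1.303, -0.095]), 'dq': array([-0.001, -0.   , -0.001, -0.001, -0.001,  0.   ]), 'joint_torque': array([ 6.0000e-03, -8.8217e+01, -3.8386e+01,  0.0000e+00,  1.0000e-02,
       -0.0000e+00]), 'tcp_pos': array([281.652, 557.525, 230.703]), 'ee_rot': array([-7.280e-01, -3.056e+00,  2.000e-03]), 'contact_force': array([ 0.522,  0.313, -0.136]), 'moment': array([ 0.066, -0.022,  0.013]), 'width': np.float64(85.343)} 18.700000000000003
scene red [421 114  17  15 173] [429.1 121.9] (array([960. , -14.4, 164. ]), array([949., -29.,  67.]), array([1132.,   75.,  182.]))
scene red [201 166  11  12  89] [206.3 171. ] (array([473.2, 245.1, 140.9]), array([466., 236.,  -2.]), array([618., 432., 149.]))
scene red [287 173   9   6  20] [290.6 175.5] (array([684. , 187.8,  49.1]), array([682., 177.,  45.]), array([688., 201.,  53.]))
scene blue [285 230  11  11  74] [290.4 234.5] (array([444.3, -15. , 144.3]), array([441., -22., 134.]), array([452.,  -2., 150.]))
top red [304   0  16  11 142] [310.7   4.4] (array([959.5,  -7.9, 168.6]), array([949., -67.,  -0.]), array([1077.,    7.,  182.]))
top red [201 207   9   5  42] [205.1 209. ] (array([472.8, 246.7, 147.3]), array([468., 238., 142.]), array([478., 257., 153.]))
top red [208 381  21   3  39] [219.9 382.4] (array([-105.1,  256.2, -434.1]), array([-114.,  231., -467.]), array([-101.,  303., -426.]))
top blue [315 216   9   5  35] [319.1 218.3] (array([447.4,  -8.4, 148. ]), array([443., -19., 142.]), array([452.,  -0., 152.]))
```

View pics/scene0.png

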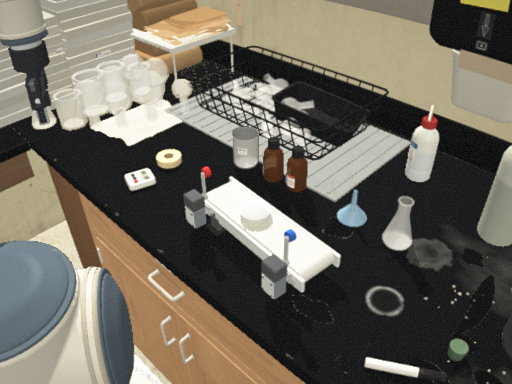

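View pics/top0.png

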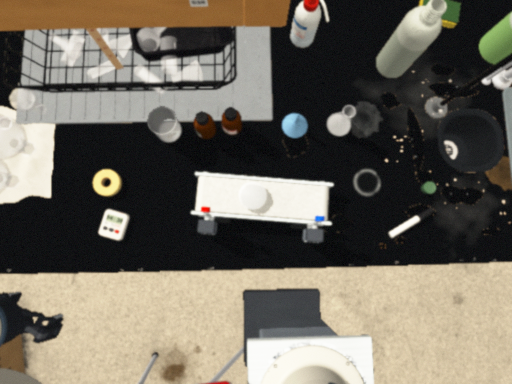

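The scene image shows the white belt with the red roller at its far-left end, about (206,171), and the blue one at (290,234). The top image has them at (205,209) and (319,218). In world coordinates, red is at about (473,246) with its top at 148, and blue at about (447,-10). They are about 258 mm apart (260 given), so the points are plausible. The outward direction is about (0.10, 0.995). I'll turn the tool 21° to line up with it, shut the fingers, and travel high to the inner side.

Request:
move_arm(translation=[[0, 0, 0], [0, 0, 0], [0, 0, 0], [-0.0185, -0.029, 0], [-0.0185, -0.029, 0], [-0.0185, -0.029, 0], [-0.0185, -0.029, 0], [-0.0185, -0.029, 0], [-0.0185, -0.029, 0], [-0.0185, -0.029, 0], [-0.0185, -0.029, 0], [-0.0185, -0.029, 0], [-0.0185, -0.029, 0], [-0.0185, -0.029, 0], [-0.0185, -0.029, 0], [0, 0, 0]], rotation=[[0, 0, -7], [0, 0, -7], [0, 0, -7], [0, 0, 0], [0, 0, 0], [0, 0, 0], [0, 0, 0], [0, 0, 0], [0, 0, 0], [0, 0, 0], [0, 0, 0], [0, 0, 0], [0, 0, 0], [0, 0, 0], [0, 0, 0], [0, 0, 0]], fingers=[-1, -1, -1, -1, -1, -1, -1, -1, -1, -1, -1, -1, -1, -1, -1, -1])

```text
time_s: 1.43
tcp_pos: [477.7, 175.5, 226.7]
ee_rot: [-0.124, -3.134, 0.009]
contact_force: [0.1, 0.6, 0.4]
width: 0.2
```

Run:
```python
from h import *
from scipy.spatial.transform import Rotation as R
o=manip.get_obs(); W=np.eye(4); W[:3,:3]=R.from_rotvec(o["ee_rot"]).as_matrix(); W[:3,3]=o["tcp_pos"]
print(W.round(3))
for n in("wrist","top","scene"):
    f=manip.grab_frame(n); c=f["color"]; T=W@np.array(f["hand_eye"]) if n=="wrist" else None
    cv2.imwrite(f"pics/{n}1.png",c)
    hsv=cv2.cvtColor(c,cv2.COLOR_BGR2HSV)
    m=cv2.inRange(hsv,(0,130,60),(8,255,255))|cv2.inRange(hsv,(172,130,60),(180,255,255))
    k,l,s,ce=cv2.connectedComponentsWithStats(m)
    for j in range(1,k):
        if s[j,4]>15:
            v,u=np.where(l==j); P,z=pts(f,np.c_[u,v],T); P=P[(z>0)&(P[:,2]>115)]
            if len(P): print(n,s[j],np.median(P,0).round(1),P.min(0).round(),P.max(0).round())
```

```text
[[-9.97000e-01  7.90000e-02 -5.00000e-03  4.77661e+02]
 [ 7.90000e-02  9.97000e-01 -5.00000e-03  1.75501e+02]
 [ 5.00000e-03 -6.00000e-03 -1.00000e+00  2.26679e+02]
 [ 0.00000e+00  0.00000e+00  0.00000e+00  1.00000e+00]]
wrist [328 182  26  18 390] [473.  244.6 147.1] [468. 236. 134.] [481. 257. 151.]
top [304   0  16  11 142] [959.4  -8.  168.4] [950. -27. 153.] [971.   7. 181.]
scene [421 114  17  15 169] [958.4 -15.9 164.4] [947. -29. 152.] [984.   8. 182.]
scene [201 166  11  12  89] [470.5 242.3 142.3] [466. 237. 129.] [480. 259. 150.]
```

View pics/wrist1.png

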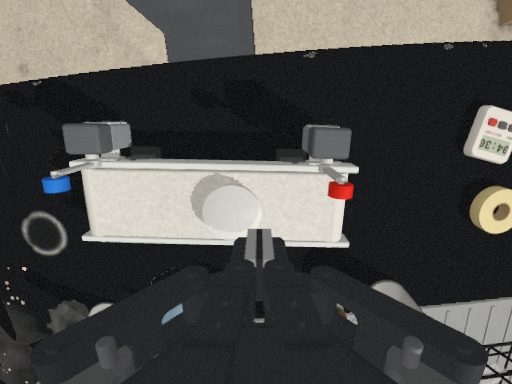

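The wrist view shows the red roller at (340,190), which works out to (473,245) with its top at about 149; that agrees with the other cameras. The shut fingertips are on the inner side and the lever is upright. I'll shift onto the push line, descend to z≈108, then push.

Request:
move_arm(translation=[[0.0105, 0.0205, 0], [0, 0, 0.04], [0, 0, 0.04], [0, 0, 0.038], [0, 0, 0]], rotation=[[0, 0, -1], [0, 0, 0], [0, 0, 0], [0, 0, 0], [0, 0, 0]], fingers=[-1, -1, -1, -1, -1])

```text
time_s: 2.0
tcp_pos: [464.9, 207.5, 107.5]
ee_rot: [0.083, 3.14, -0.001]
contact_force: [-2.3, -0.8, -1.1]
width: -0.0
```

Request:
move_arm(translation=[[-0.006, 0, 0], [0, 0, 0], [0, 0.005, 0], [0, 0, 0]], rotation=[[0, 0, 2], [0, 0, 0], [0, 0, 0], [0, 0, 0]], fingers=[-1, -1, -1, -1])

```text
time_s: 2.33
tcp_pos: [469.3, 215.7, 110.0]
ee_rot: [-0.13, -3.136, 0.002]
contact_force: [-0.6, -0.0, -0.5]
width: -0.1
```

Request:
move_arm(translation=[[0, 0.006, 0.002], [0, 0.006, 0], [0, 0.006, 0], [0, 0.006, 0], [0, 0.006, 0], [0, 0, 0]], rotation=[[0, 0, 0], [0, 0, 0], [0, 0, 0], [0, 0, 0], [0, 0, 0], [0, 0, 0]], fingers=[-1, -1, -1, -1, -1, -1])

```text
time_s: 2.83
tcp_pos: [472.4, 249.9, 111.4]
ee_rot: [0.125, 3.138, -0.0]
contact_force: [0.3, -2.4, 0.1]
width: 0.1
```

The contact force is about 2.4 N, so the lever is near the click. About 10 mm more.

Request:
move_arm(translation=[[0, 0.005, 0.002], [0, 0.004, 0.001], [0, 0, 0], [0, 0, 0]], rotation=[[0, 0, 0], [0, 0, 0], [0, 0, 0], [0, 0, 0]], fingers=[-1, -1, -1, -1])

```text
time_s: 3.17
tcp_pos: [473.1, 259.5, 108.0]
ee_rot: [0.123, 3.138, -0.002]
contact_force: [0.7, -3.9, 3.7]
width: 0.1
```

Run:
```python
from h import *
from scipy.spatial.transform import Rotation as R
o=manip.get_obs(); W=np.eye(4); W[:3,:3]=R.from_rotvec(o["ee_rot"]).as_matrix(); W[:3,3]=o["tcp_pos"]
print(o["tcp_pos"].round(1),o["contact_force"].round(1))
for n in("wrist","scene"):
    f=manip.grab_frame(n); c=f["color"]; T=W@np.array(f["hand_eye"]) if n=="wrist" else None
    cv2.imwrite(f"pics/{n}2.png",c if n=="wrist" else cv2.resize(c[100:300,150:350],None,fx=3,fy=3))
    hsv=cv2.cvtColor(c,cv2.COLOR_BGR2HSV)
    m=cv2.inRange(hsv,(0,130,60),(8,255,255))|cv2.inRange(hsv,(172,130,60),(180,255,255))
    k,l,s,ce=cv2.connectedComponentsWithStats(m)
    for j in range(1,k):
        if s[j,4]>15:
            v,u=np.where(l==j); P,z=pts(f,np.c_[u,v],T); P=P[(z>0)&(P[:,2]>105)]
            if len(P): print(n,s[j],np.median(P,0).round(1),P.min(0).round(),P.max(0).round())
```

```text
[473.1 259.5 108. ] [ 0.7 -3.9  3.7]
wrist [287 246  43  29 749] [473.  282.  132.3] [461. 272. 118.] [478. 294. 157.]
scene [421 114  17  15 173] [958.7 -15.9 164.9] [949. -29. 150.] [981.   8. 182.]
```

View pics/scene2.png

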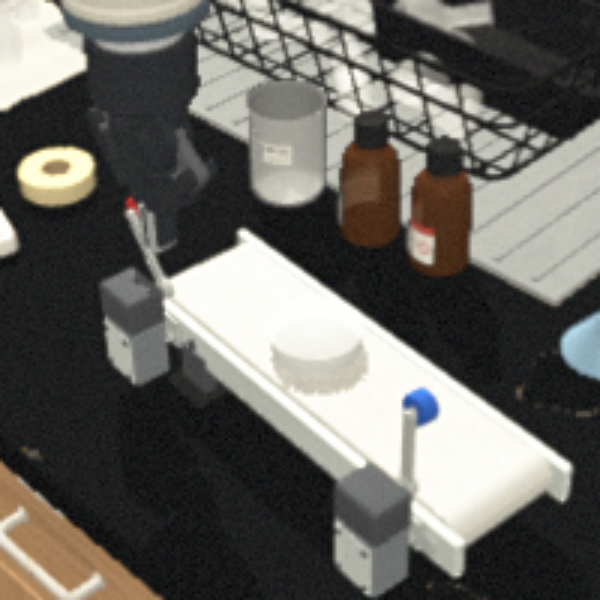

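The crop shows the red lever leaning outward at (135,215), with the blue lever upright and the dish in place. The roller has moved about 37 mm (y 246 to 283), roughly 0.66 rad, at about 4 N. That is past the click and well short of the stop, and it was held for more than 0.1 s. Now I'll back off slowly, then rise clear.

Request:
move_arm(translation=[[0, -0.006, 0], [0, -0.008, 0], [0, -0.008, 0], [0, -0.008, 0], [0, -0.008, 0], [0, -0.008, 0], [0, -0.008, 0], [0, -0.008, 0], [0, 0, 0], [0, 0, -0.03], [0, 0, -0.03], [0, 0, -0.03], [0, 0, -0.02], [0, 0, 0], [0, 0, 0], [0, 0, 0], [0, 0, 0]], rotation=[[0, 0, 0], [0, 0, 0], [0, 0, 0], [0, 0, 0], [0, 0, 0], [0, 0, 0], [0, 0, 0], [0, 0, 0], [0, 0, 0], [0, 0, 0], [0, 0, 0], [0, 0, 0], [0, 0, 0], [0, 0, 0], [0, 0, 0], [0, 0, 0], [0, 0, 0]], fingers=[-1, -1, -1, -1, -1, -1, -1, -1, -1, -1, -1, -1, -1, -1, -1, -1, -1])

```text
time_s: 4.68
tcp_pos: [466.5, 189.0, 221.5]
ee_rot: [-0.13, -3.137, 0.0]
contact_force: [0.7, 0.3, -0.5]
width: 0.1
```

Run:
```python
from h import *
from scipy.spatial.transform import Rotation as R
o=manip.get_obs(); W=np.eye(4); W[:3,:3]=R.from_rotvec(o["ee_rot"]).as_matrix(); W[:3,3]=o["tcp_pos"]
print(o["time_s"],o["tcp_pos"].round(1),o["contact_force"].round(1),np.abs(o["dq"]).max())
for n in("wrist","scene"):
    f=manip.grab_frame(n); c=f["color"]; T=W@np.array(f["hand_eye"]) if n=="wrist" else None
    cv2.imwrite(f"pics/{n}3.png",c)
    hsv=cv2.cvtColor(c,cv2.COLOR_BGR2HSV)
    for name,m in(("red",cv2.inRange(hsv,(0,130,60),(8,255,255))|cv2.inRange(hsv,(172,130,60),(180,255,255))),("blue",cv2.inRange(hsv,(100,130,50),(130,255,255)))):
      k,l,s,ce=cv2.connectedComponentsWithStats(m)
      for j in range(1,k):
        if s[j,4]>15:
            v,u=np.where(l==j); P,z=pts(f,np.c_[u,v],T); P=P[(z>0)&(P[:,2]>115)]
            if len(P): print(n,name,s[j],np.median(P,0).round(1),P.min(0).round(),P.max(0).round())
```

```text
4.6833 [466.5 189.  221.5] [ 0.7  0.3 -0.5] 0.008958920752199848
wrist red [315 195  25  19 403] [472.6 245.4 147. ] [467. 236. 131.] [481. 258. 151.]
wrist blue [ 26 190  31  20 474] [447.6  -5.6 145.6] [441. -20. 129.] [455.   0. 150.]
scene red [421 114  17  15 172] [959.  -15.7 165.1] [947. -28. 150.] [982.   8. 181.]
scene red [200 166  12  12  88] [470.6 243.  142.4] [466. 237. 129.] [479. 260. 149.]
scene blue [285 230  11  11  74] [444.  -14.9 144.6] [440. -21. 131.] [451.  -2. 149.]
```

View pics/wrist3.png

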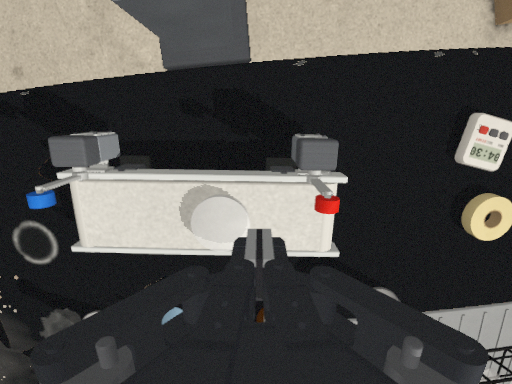

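The red roller, at (327,204), is back at (473,245), as at the start. The blue roller, at (41,200), and the dish, at (220,218), are unmoved. The tool is still and clear of everything, so I'm handing in.

```bash
python3 -c "
from station import manip
print(manip.finish_job())"
```

```text
the job is handed in; nothing more can be done
None
```

I pushed the red-roller lever outward past its click with the shut fingertips, let it spring back upright, and handed the job in at about 4.8 s. The hand-in gives no verdict.

- **Push:** the roller moved about 37 mm outward, roughly 0.66 rad against the 0.5 rad click. I held it there for more than 0.1 s. The measured force was about 4 N sideways and 4 N vertical, read between moves, far below the 25 N limit.
- **Release:** the red roller measured (472.6, 245.4) afterwards, against (473.0, 244.6) before, so it is upright.
- **Left alone:** the scene camera put the blue roller within 1 mm of its starting place. The petri dish looked unmoved in the pictures, though I did not measure its position.
- **Clear of everything:** the fingertips ended about 70 mm above the roller tops, with the contact force near zero.

One small miss: the first descent ended about 10 mm off my aim and made no contact, and I corrected it before pushing. No check failed.

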